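# Hold the reference cell in the photometer's light path

## Task

The filter has just been loaded into the photometer: first push its orange filter drawer fully home. Then take the red-capped reference cell out of the rack, gripping it by its two white frosted faces only (never touch its clear faces or cap with the fingers), and finish while still holding it upright and still in the light path: the middle of the cell on the beam, midway between lamp and detector, clear faces square to the beam, with nothing but the gripper carrying it. Leave the other two cells, the cheese and the jar alone; the program ends holding, nothing is put down or let go.

Things in the scene. Friction and masses are not known exactly. Their poses are not given: they have to be found in the camera images.
- cell_mid (a point): Red-capped reference cell: upright glass block, about 90 g, loose in any one of the rack's 3 pockets. 32 mm in its x, 24 in y, 60 tall, plus a red cap 10 mm high, 22 x 16 mm. Point: centre, half-way up the 60 mm; z up. The white frosted faces (24 x 60 mm) look along +x and -x, 32 mm apart: grip across x. Clear pale-blue faces look along +y, -y; light goes through along y. Half a turn makes no difference.
- beam_mid (a point): Middle of the photometer's light path: on the beam, midway between the lamp's lens (at +y) and the detector's window (at -y), 115 mm above the bench. Axes are the photometer's: y along the beam towards the lamp, z up, -x its front, where the filter drawer comes out.
- photometer: Photometer, fixed to the bench, moved and turned between runs; origin under its centre, axes as above. White lamp housing (y 65 to 145 mm) and grey detector housing (y -145 to -65 mm), each 100 mm deep in x, top 140 mm above the bench; lens rings stand 6 mm into the gap, which is open at front, back and top. Base plate 110 x 300 mm, 15 mm thick.
- drawer_front (a point): Centre of the outer face of the orange drawer's flat front, 112 mm above the bench; the front is 64 mm wide (y), 50 mm tall and looks along the photometer's -x. Push it along the photometer's +x to shut it. When shut, this point is at x -61, y +105 mm from the photometer's origin, 11 mm in front of the housing's face.
- filter_drawer (a joint): How far the filter drawer stands open, m: 0 is fully home against its stop, 0.06 fully out. It starts 25 to 55 mm open, slides against about 1.5 N of friction and stays where it is left.
- rack_top (a point): White plastic rack fixed to the bench (moved and turned between runs), 70 mm in x, 210 mm in y, 22 mm tall; point: centre of its top. Three pockets in a row along y, 70 mm apart, 10 mm deep, 1.5 mm play all round; cells stand with their x along the rack's x (or half turned), centre 20 mm and cap top 60 mm above the rack's top.
- cell_blue_mid (a point): Bystander: a like cell with a blue cap, in another pocket of the rack; point at its centre.
- cell_black_mid (a point): Bystander: a like cell with a black cap, in another pocket of the rack; point at its centre.
- cheese: Bystander: small round yellow cheese, 97 mm across and 86 mm tall, standing on the bench; origin at the centre of its underside.
- jar: Bystander: small glass jar with a yellow cap, 58 mm across and 68 mm tall, standing on the bench; origin at the centre of its underside.
Not all that is in view belongs to the job. What is shaped like the part that bears cell_mid but green or yellow is not meant.

How it is judged (in metres and radians):
On the way, in this order (a step that is already met when the one before it is completed fails the run):
1. the filter drawer is fully home (value of joint filter_drawer below 0.003 m), for 0.2 s.
2. the red-capped cell is lifted clear of the rack, gripped by both frosted faces, the drawer still shut (z of cell_mid in the frame of rack_top above 0.05 m and value of joint filter_drawer below 0.004 m and contact force between each of cell_c0, cell_c1 and the fingers above 0.5 N), for 0.2 s.
At the end, for the whole second after the job is handed in: Drawer under 4 mm open; red-capped cell held still by both frosted faces, centre within 8 mm of the beam sideways, 15 mm in height, 20 mm along it, square within 10 degrees, upright within 8.5 degrees, not touching the photometer; other cells, cheese and jar within 20 mm of their places (value of joint filter_drawer below 0.004 m and contact force between each of cell_c0, cell_c1 and the fingers above 0.5 N and x of cell_mid in the frame of beam_mid between -0.008 and 0.008 m and y of cell_mid in the frame of beam_mid between -0.02 and 0.02 m and z of cell_mid in the frame of beam_mid between -0.015 and 0.015 m and angle between the y axis of cell_mid and the y axis of beam_mid, either way round below 0.17 rad and angle between cell_mid's own z axis and vertical below 0.15 rad and linear speed of cell below 0.02 m/s and angular speed of cell below 0.2 rad/s and contact force between cell and photometer below 0.05 N and distance of each of cell_blue_mid, cell_black_mid, cheese, jar from where it was at the start of the episode below 0.02 m); the arm keeps its last pose, push and grip.
It fails at once if the fingers touch a clear face or the cap of the red-capped cell (contact force between any of cell_c2, cell_c3 and the fingers above 0.3 N).
It fails at once if the blue-capped cell is disturbed (moved over 20 mm or tipped) (distance of cell_blue_mid from where it was at the start of the episode above 0.02 m or angle between cell_blue_mid's own z axis and vertical above 0.4 rad).
It fails at once if the black-capped cell is disturbed (moved over 20 mm or tipped) (distance of cell_black_mid from where it was at the start of the episode above 0.02 m or angle between cell_black_mid's own z axis and vertical above 0.4 rad).
It fails at once if the cheese is disturbed (moved over 20 mm or tipped) (distance of cheese from where it was at the start of the episode above 0.02 m or angle between cheese's own z axis and vertical above 0.4 rad).
It fails at once if the jar is disturbed (moved over 20 mm or tipped) (distance of jar from where it was at the start of the episode above 0.02 m or angle between jar's own z axis and vertical above 0.4 rad).
It also fails if it takes over 64 s, if anything falls off the work surface, if the arm or the gripper's body presses on something with over 40 N, if the wrist force passes 120 N, or if a joint passes its speed limit or range.

## Robot

A 6-joint arm with a two-finger parallel gripper is mounted at the origin on the work surface. World frame = base frame: x ahead of the robot, y to its left, z up, the work surface at z = 0. Lengths are in mm, angles in rad, forces in N, time in s.
With the tool pointing down it reaches from about 275 to 775 mm from the base axis. Payload 14.6 kg.
Tool frame: the origin (TCP) lies at the very end of the fingers, on their centre line; the grasp point (between the pads) lies 19 mm behind it; z points along the fingers, y is the line along which they close (so a half turn about z gives the same grasp; the last joint's range is limited). The gripper opens to 85 mm and grips with 20 to 120 N. Pads are 22 mm wide; open, the fingers measure 114 mm over their backs; the gripper's body (76 mm by 85 mm) begins 54 mm behind the grasp point. The pads swing forward as they close: fully open they stand 13 mm farther back than shut.
Start: joints at [-1.399, 0.263, -0.048, 1.259, 0, 1.415], TCP at [168.526, -497.219, 231.278] pointing down, gripper open.
Joint ranges: [-2.65, 2.65], [-0.89, 1.7], [-1.18, 1.37], [-2.13, 2.11], [-1.35, 1.29], [-3.14, 3.14]. Speed limits (rad/s): [1.89, 1.89, 2.57, 2.79, 3.14, 3.14].

## Interface

Orientations are given as a rotation vector (axis times angle).
In Python, from station import observe, get_image, camera_info, hand_in gives the robot as it stands. The module is installed in compiled form; this text tells all that it offers.
- The arm moves only by the shell command python3 -m pendant 'ROWS' [FORCE]. ROWS is JSON, a list of rows, each an object of numbers: "fingers": the finger opening in mm, from 0 to 85.4; "dx", "dy", "dz": the shift along the tool's x, y, z in mm; "twist": the turn about the tool's z in rad. In form: [{"fingers": .., "dx": .., "dy": .., "dz": .., "twist": ..}, ...]. A call has 1 to 20 rows; each row is the pose to reach, as a shift and turn from the pose commanded when the call began, along the tool's axes at that moment; what a row does not reach only later rows make up. A row lasts 1/12 s, in which the tool goes at most 41.7 mm and 7.16 degrees, less where a joint would pass 70% of its speed; a pose out of reach is approached as far as the arm can. A call with a gripper value outside its range is refused whole. The fingers move at their own pace and stop on an object; FORCE is the grip in N (left out, the last holds). Time passes only in rows, so rows that repeat a pose let the fingers close. It gives the time, the measured TCP pose, the force, the opening and the grip force at its end, in the units of the state.
- observe(): the state, without advancing time (a new reading comes with each control period).
- get_image(name): name is "scene" or "top" or "wrist"; returns (picture, depth): 384x512x3 uint8, red, green, blue; 384x512 float32, mm along the optical axis (not along the pixel's ray), 0 where there is no reading.
- camera_info(name): a dict with "fx", "fy", "cx", "cy" (pixels), "extrinsics" (4x4, takes a point from camera to world coordinates). Camera axes: x right, y down, z forward; pixel columns grow to the right and rows downward; lengths in mm; the calibration is good to about 2 mm. The wrist camera is an equidistant fisheye: a pixel r from the principal point sees the ray r / f radians off the axis. A picture is of the moment at which its call begins: read the wrist's pose just before it. camera_info takes no time and is no camera call; for the wrist camera it gives the pose at the moment of the call.
- hand_in(): hands the job in; it is judged then, once.
The state is a dict: "time": time; "joints": joint angles; "qd": joint speeds; "joint_efforts": joint torques, N m; "ee_pos": TCP position; "eef_rot": TCP orientation; "ft_force": force on the tool from outside, world axes, zero at the start; "wrist_torque": the same for the moment, N m; "opening": opening from 0.0 (shut) to 1.0 (fully open); "grip_force": force on a finger pad.
Only numpy, scipy, OpenCV 4.12 (cv2) and the standard library are available. Lean on these libraries where they do the work, as an engineer would, in place of code of your own. Each camera call takes 0.05 s, during which the arm holds its last target. There are 200 camera calls.

## Working session

There is one attempt and no reset: what is moved stays moved. The work goes in short steps, Python scripts to look and compute and a shell command to move; the robot and the scene stay as the last step left them, time stands still between calls to the robot, and variables do not carry over. Pictures are saved under pics/ and viewed, at most 10 in all, crops included, and the job is handed in when it is done.

```bash
mkdir -p pics; python3 - <<'E'
from station import *
import cv2,numpy as np
for n in("top","scene"):
    p,d=get_image(n);np.savez(f"pics/{n}0.npz",p=p,d=d)
    cv2.imwrite(f"pics/{n}0.png",p[:,:,::-1])
    c=camera_info(n);print(n,c["fx"],c["cx"],c["cy"],np.round(c["extrinsics"],3).tolist())
s=observe();print({k:s[k] for k in("time","ee_pos","eef_rot","opening","ft_force")})
E
```

```text
top 491.57186149364037 254.89866512371526 192.00478979058806 [[0.022, -0.988, 0.156, 348.85], [-1.0, -0.023, -0.007, -57.753], [0.011, -0.156, -0.988, 1399.634], [0.0, 0.0, 0.0, 1.0]]
scene 471.9534808122926 248.9711478589071 199.9576240170616 [[0.226, 0.841, -0.492, 1083.491], [0.974, -0.196, 0.114, -180.9], [-0.001, -0.505, -0.863, 1068.657], [0.0, 0.0, 0.0, 1.0]]
{'time': 0.1, 'ee_pos': array([ 168.48787057, -496.97482821,  230.88714144]), 'eef_rot': array([-3.09882383e+00, -5.10965640e-01,  1.62951377e-05]), 'opening': 0.9966743388775084, 'ft_force': array([0.49367854, 0.82352378, 0.16904973])}
```

View pics/top0.png

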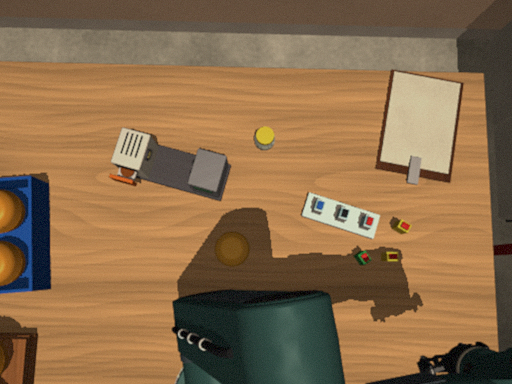

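View pics/scene0.png

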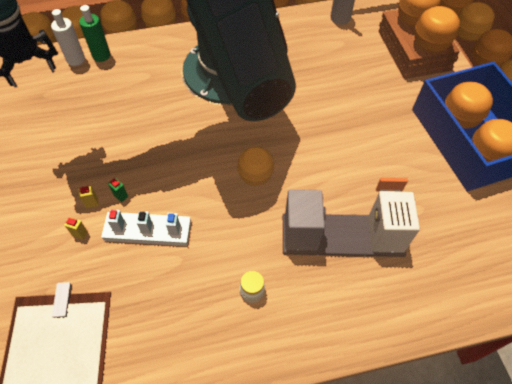

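Top view: the lamp is at (132,148), the detector at (208,170), the orange drawer at (123,180), the rack at (340,215), the jar at (264,137) and the cheese at (232,248). 

Red-cap candidates in the top view are (368,221) in the rack's right pocket, yellow bodies at (402,226) and (391,256), and a green one at (362,257). The one in the rack, white and pale-bodied, fits the description. I'll confirm it in a crop and measure.

```bash
cat > h.py <<'E'
import numpy as np,cv2
from station import *
def cast(n,uv,z):
    c=camera_info(n);E=np.array(c["extrinsics"]);uv=np.atleast_2d(np.float64(uv))
    r=np.c_[(uv[:,0]-c["cx"])/c["fx"],(uv[:,1]-c["cy"])/c["fy"],np.ones(len(uv))]@E[:3,:3].T
    o=E[:3,3];return o+r*((z-o[2])/r[:,2])[:,None]
def blob(m,near,k=None):
    n,l,s,c=cv2.connectedComponentsWithStats(m.astype(np.uint8))
    i=1+np.argmin([np.hypot(*(c[j]-near))+(1e3 if s[j][4]<8 else 0) for j in range(1,n)])
    return l==i,c[i],s[i][4]
def rect(m):
    ys,xs=np.nonzero(m);return cv2.minAreaRect(np.c_[xs,ys].astype(np.float32))
E
python3 - <<'E'
from h import *
d=np.load("pics/top0.npz");p=d["p"];D=d["d"]
hsv=cv2.cvtColor(p,cv2.COLOR_RGB2HSV);H,S,V=[hsv[:,:,i].astype(int) for i in range(3)]
def show(nm,m,near,z):
    b,c,a=blob(m,near);r=rect(b);q=cast("top",cv2.boxPoints(r),z);ctr=cast("top",c,z)[0]
    e=[np.linalg.norm(q[1]-q[0]),np.linalg.norm(q[2]-q[1])]
    ang=[np.degrees(np.arctan2(*(q[i+1]-q[i])[[1,0]])) for i in(0,1)]
    print(nm,"px",np.round(c,1),a,"ctr",np.round(ctr,1),"rectc",np.round(q.mean(0),1),"edges",np.round(e),"ang",np.round(ang,1),"depth",np.median(D[b]))
show("orange",(H<12)&(S>170)&(V>120),(123,180),137)
show("redcap",((H<6)|(H>174))&(S>150)&(V>90),(368,221),82)
show("bluecap",(H>100)&(H<125)&(S>120),(319,206),82)
show("black",(V<50),(343,213),82)
show("rack",(S<60)&(V>150),(330,219),22)
g=D.copy()
# heights map
c=camera_info("top");E=np.array(c["extrinsics"]);v,u=np.mgrid[:384,:512]
P=np.stack([(u-c["cx"])/c["fx"]*D,(v-c["cy"])/c["fy"]*D,D],-1)@E[:3,:3].T+E[:3,3];Z=P[...,2]
for nm,near in(("lamp",(132,148)),("det",(208,170))): show(nm,(Z>134)&(Z<147)&(S<90),near,140)
show("plate",(S<90)&(V>30)&(V<110)&(Z<25),(175,168),15)
show("jar",(H>22)&(H<33)&(S>180)&(V>150),(264,135),68)
show("cheese",(Z>75)&(Z<95),(232,248),86)
a=cv2.resize(p[180:280,290:430,::-1],None,fx=4,fy=4,interpolation=cv2.INTER_CUBIC)
s=np.load("pics/scene0.npz")["p"][170:260,50:200,::-1];s=cv2.resize(s,(560,336),interpolation=cv2.INTER_CUBIC)
cv2.imwrite("pics/crop1.png",cv2.resize(np.vstack([a,s]),None,fx=.8,fy=.8))
E
```

```text
orange px [120.9 178.4] 77 ctr [576.  282.8 137. ] rectc [575.9 283.2 137. ] edges [10. 63.] ang [ -11.2 -104. ] depth 1281.1221
redcap px [369.2 220.6] 37 ctr [ 485.9 -377.    82. ] rectc [ 485.6 -377.1   82. ] edges [19. 13.] ang [ -19.  -107.4] depth 1325.9266
bluecap px [319.7 204.7] 35 ctr [ 526.1 -243.4   82. ] rectc [ 526.2 -243.6   82. ] edges [19. 13.] ang [ -13.8 -102.9] depth 1331.2643
black px [344.3 212.7] 29 ctr [ 505.9 -310.    82. ] rectc [ 505.9 -309.9   82. ] edges [17. 12.] ang [ -14.2 -102.9] depth 1329.3424
rack px [340.  215.6] 1418 ctr [ 504.5 -309.2   22. ] rectc [ 506.2 -310.6   22. ] edges [ 72. 212.] ang [ -17.5 -107. ] depth 1387.4033
lamp px [130.  148.9] 1097 ctr [654.5 263.3 140. ] rectc [654.8 262.3 140. ] edges [102.  81.] ang [ -14.4 -107.4] depth 1290.0417
det px [206.5 170.1] 1107 ctr [602.6  60.8 140. ] rectc [602.9  60.8 140. ] edges [101.  80.] ang [ -14.1 -105.7] depth 1283.6234
plate px [171.1 168.2] 1477 ctr [631.1 174.   15. ] rectc [632.3 168.2  15. ] edges [108. 185.] ang [ -11.9 -104.4] depth 1410.8143
jar px [264.5 135. ] 239 ctr [720.9 -90.7  68. ] rectc [721.  -90.6  68. ] edges [48. 46.] ang [ -88.6 -179.1] depth 1374.7693
cheese px [230.9 248.6] 638 ctr [402.8  -6.8  86. ] rectc [403.4  -6.4  86. ] edges [78. 77.] ang [ -51.7 -141.7] depth 1308.175
```

View pics/crop1.png

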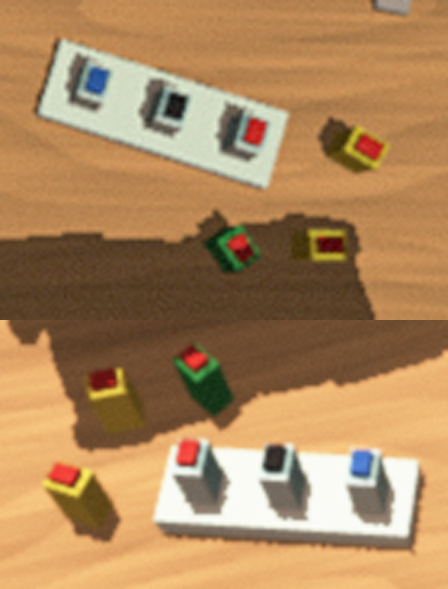

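The crop confirms that the white-bodied cell in the rack's end pocket, top pixel (369,221), is the target. The yellow and green bodies outside the rack are decoys. 

The measured sizes agree with those given:

| Quantity | Measured | Given |
|---|---|---|
| Rack | 72x212 mm | 70x210 mm |
| Cap spacing (blue to red) | 139.5 mm | 140 mm |
| Housings, centre to centre | 208.6 mm | 210 mm |

Drawer first.

```bash
cat >> h.py <<'E'
from scipy.spatial.transform import Rotation as Ro
PH=np.array([628.7,161.8]);PA=np.radians(-14.4)
def ph(x,y): c,s=np.cos(PA),np.sin(PA);return PH+[c*x-s*y,s*x+c*y]
def shift(pos,yawdeg):
    s=observe();R=Ro.from_rotvec(s["eef_rot"]).as_matrix()
    d=R.T@(np.array(pos)-s["ee_pos"]);yaw=np.arctan2(R[1,1],R[0,1])
    tw=-((np.radians(yawdeg)-yaw+np.pi)%(2*np.pi)-np.pi)
    print("shift",np.round(d,1),"twist",round(tw,3),"t",s["time"],"tcp",np.round(s["ee_pos"],1),"op",s["opening"],"ft",np.round(s["ft_force"],1))
E
python3 -c "
from h import *
shift([*ph(-150,105),231],-14.4)"
```

```text
shift [ 5.791e+02 -6.461e+02  6.000e-01] twist -0.993 t 0.1 tcp [ 168.5 -497.   230.9] op 0.9966743388775084 ft [0.5 0.8 0.2]
```

```bash
R='{"fingers":0,"dx":579,"dy":-646,"dz":0,"twist":-0.993}'; echo; python3 -m pendant '[{"fingers":0,"dx":579,"dy":-646,"dz":0,"twist":-0.993},{"fingers":0,"dx":579,"dy":-646,"dz":0,"twist":-0.993},{"fingers":0,"dx":579,"dy":-646,"dz":0,"twist":-0.993},{"fingers":0,"dx":579,"dy":-646,"dz":0,"twist":-0.993},{"fingers":0,"dx":579,"dy":-646,"dz":0,"twist":-0.993},{"fingers":0,"dx":579,"dy":-646,"dz":0,"twist":-0.993},{"fingers":0,"dx":579,"dy":-646,"dz":0,"twist":-0.993},{"fingers":0,"dx":579,"dy":-646,"dz":0,"twist":-0.993},{"fingers":0,"dx":579,"dy":-646,"dz":0,"twist":-0.993},{"fingers":0,"dx":579,"dy":-646,"dz":0,"twist":-0.993},{"fingers":0,"dx":579,"dy":-646,"dz":0,"twist":-0.993},{"fingers":0,"dx":579,"dy":-646,"dz":0,"twist":-0.993},{"fingers":0,"dx":579,"dy":-646,"dz":0,"twist":-0.993},{"fingers":0,"dx":579,"dy":-646,"dz":0,"twist":-0.993},{"fingers":0,"dx":579,"dy":-646,"dz":0,"twist":-0.993},{"fingers":0,"dx":579,"dy":-646,"dz":0,"twist":-0.993},{"fingers":0,"dx":579,"dy":-646,"dz":0,"twist":-0.993},{"fingers":0,"dx":579,"dy":-646,"dz":0,"twist":-0.993},{"fingers":0,"dx":579,"dy":-646,"dz":0,"twist":-0.993},{"fingers":0,"dx":579,"dy":-646,"dz":0,"twist":-0.993}]'
python3 -c "
from h import *
shift([*ph(-150,105),231],-14.4)"
```

```text
time: 1.77
ee_pos: [491.2, 259.6, 231.0]
eef_rot: [-2.481, -1.927, 0.001]
ft_force: [1.4, -1.0, 0.5]
opening: 0.001
grip_force: 0.0
shift [44.4  7.5 -0. ] twist 0.001 t 1.7667 tcp [491.2 259.6 231. ] op 0.0014684669303582283 ft [ 1.4 -1.   0.5]
```

```bash
python3 -m pendant '[{"fingers":0,"dx":44,"dy":7,"dz":0,"twist":0},{"fingers":0,"dx":44,"dy":7,"dz":0,"twist":0},{"fingers":0,"dx":44,"dy":7,"dz":40,"twist":0},{"fingers":0,"dx":44,"dy":7,"dz":80,"twist":0},{"fingers":0,"dx":44,"dy":7,"dz":110,"twist":0},{"fingers":0,"dx":44,"dy":7,"dz":126,"twist":0},{"fingers":0,"dx":44,"dy":7,"dz":126,"twist":0},{"fingers":0,"dx":44,"dy":7,"dz":126,"twist":0}]'
python3 -c "
from h import *
shift([*ph(-76,105),105],-14.4)
p,d=get_image('scene');np.savez('pics/s1.npz',p=p,d=d);cv2.imwrite('pics/s1.png',cv2.resize(p[130:290,270:460,::-1],None,fx=3,fy=3))"
```

```text
time: 2.43
ee_pos: [508.5, 297.9, 105.2]
eef_rot: [-2.482, -1.925, 0.002]
ft_force: [0.6, 0.4, 0.9]
opening: -0.004
grip_force: 0.0
shift [ 3.1 74.3  0.1] twist 0.0 t 2.4333 tcp [508.5 297.9 105.2] op -0.003912191547792032 ft [0.6 0.4 0.9]
```

View pics/s1.png

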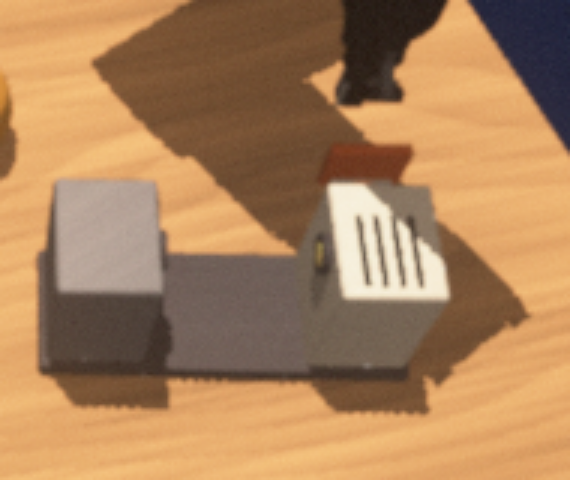

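The crop shows the closed fingers at (370,80), in front of the drawer front at (365,165), with open space between. I'll push gently and watch the force.

```bash
python3 -m pendant '[{"fingers":0,"dx":3,"dy":12,"dz":0,"twist":0},{"fingers":0,"dx":3,"dy":24,"dz":0,"twist":0},{"fingers":0,"dx":3,"dy":34,"dz":0,"twist":0},{"fingers":0,"dx":3,"dy":42,"dz":0,"twist":0},{"fingers":0,"dx":3,"dy":48,"dz":0,"twist":0},{"fingers":0,"dx":3,"dy":54,"dz":0,"twist":0},{"fingers":0,"dx":3,"dy":59,"dz":0,"twist":0},{"fingers":0,"dx":3,"dy":63,"dz":0,"twist":0},{"fingers":0,"dx":3,"dy":66,"dz":0,"twist":0},{"fingers":0,"dx":3,"dy":68,"dz":0,"twist":0},{"fingers":0,"dx":3,"dy":68,"dz":0,"twist":0}]'
python3 -c "
from h import *
shift([*ph(-76,105),105],-14.4)"
```

```text
time: 3.4
ee_pos: [575.7, 284.1, 105.2]
eef_rot: [2.482, 1.926, -0.0]
ft_force: [-0.2, 0.7, -0.8]
opening: 0.0
grip_force: 0.0
shift [-0.3  5.7  0.2] twist 0.0 t 3.4 tcp [575.7 284.1 105.2] op 0.00034100580995752354 ft [-0.2  0.7 -0.8]
```

```bash
python3 -m pendant '[{"fingers":0,"dy":2},{"fingers":0,"dy":4},{"fingers":0,"dy":5},{"fingers":0,"dy":6}]'; python3 -m pendant '[{"fingers":0,"dy":1},{"fingers":0,"dy":2},{"fingers":0,"dy":2}]';python3 -m pendant '[{"fingers":0,"dy":1},{"fingers":0,"dy":2},{"fingers":0,"dy":2}]'
```

```text
validation failed for argument at $[0]...
validation failed for argument at $[0]...
validation failed for argument at $[0]...
```

```bash
python3 -m pendant '[{"fingers":0,"dx":0,"dy":2,"dz":0,"twist":0},{"fingers":0,"dx":0,"dy":4,"dz":0,"twist":0},{"fingers":0,"dx":0,"dy":5,"dz":0,"twist":0},{"fingers":0,"dx":0,"dy":6,"dz":0,"twist":0}]'; python3 -m pendant '[{"fingers":0,"dx":0,"dy":1,"dz":0,"twist":0},{"fingers":0,"dx":0,"dy":2,"dz":0,"twist":0},{"fingers":0,"dx":0,"dy":2,"dz":0,"twist":0}]'
python3 -c "
from h import *
shift([*ph(-61,105),105],-14.4)
p,d=get_image('scene');np.savez('pics/s2.npz',p=p,d=d);cv2.imwrite('pics/s2.png',cv2.resize(p[130:290,270:460,::-1],None,fx=3,fy=3))"
```

```text
time: 3.73
ee_pos: [581.3, 282.7, 105.3]
eef_rot: [-2.482, -1.926, 0.0]
ft_force: [-0.9, 0.1, 0.4]
opening: -0.001
grip_force: 0.8
time: 3.98
ee_pos: [583.1, 282.2, 105.2]
eef_rot: [-2.482, -1.926, 0.0]
ft_force: [-3.3, 1.5, 0.7]
opening: -0.001
grip_force: 1.4
shift [-0.3 13.1  0.2] twist 0.0 t 3.9833 tcp [583.1 282.2 105.2] op -0.0011119018387886605 ft [-3.3  1.5  0.7]
```

View pics/s2.png

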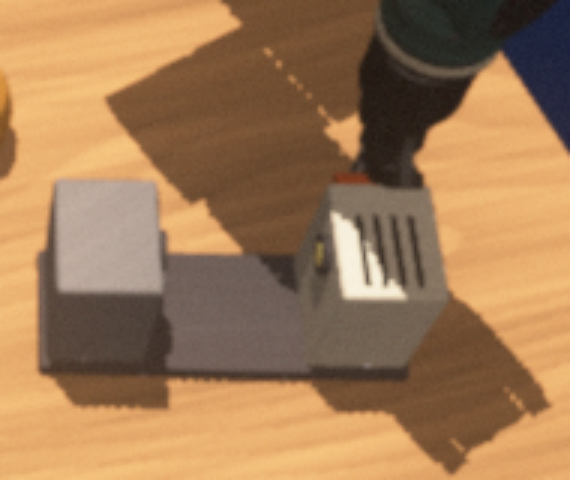

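The drawer front, visible at (350,180), is nearly flush. The force is still close to friction, so I'll keep going until the stop shows.

```bash
python3 -m pendant '[{"fingers":0,"dx":0,"dy":1,"dz":0,"twist":0},{"fingers":0,"dx":0,"dy":2,"dz":0,"twist":0},{"fingers":0,"dx":0,"dy":2,"dz":0,"twist":0}]'; python3 -m pendant '[{"fingers":0,"dx":0,"dy":1,"dz":0,"twist":0},{"fingers":0,"dx":0,"dy":1,"dz":0,"twist":0}]'
```

```text
time: 4.28
ee_pos: [583.3, 282.2, 105.2]
eef_rot: [-2.479, -1.925, 0.003]
ft_force: [-13.2, 4.1, 5.6]
opening: -0.002
grip_force: 7.5
time: 4.45
ee_pos: [583.3, 282.2, 105.2]
eef_rot: [-2.478, -1.925, 0.005]
ft_force: [-20.1, 5.3, 9.1]
opening: -0.003
grip_force: 10.4
```

The TCP has stalled and the force rose to 20 N, so the drawer is on its stop. I'll back off, rise and check from above.

```bash
python3 -m pendant '[{"fingers":0,"dx":0,"dy":0,"dz":0,"twist":0},{"fingers":0,"dx":0,"dy":-10,"dz":0,"twist":0},{"fingers":0,"dx":0,"dy":-40,"dz":0,"twist":0},{"fingers":0,"dx":0,"dy":-60,"dz":-20,"twist":0},{"fingers":0,"dx":0,"dy":-80,"dz":-60,"twist":0},{"fingers":0,"dx":-20,"dy":-100,"dz":-100,"twist":0},{"fingers":60,"dx":-50,"dy":-100,"dz":-126,"twist":0},{"fingers":60,"dx":-80,"dy":-100,"dz":-126,"twist":0},{"fingers":60,"dx":-80,"dy":-100,"dz":-126,"twist":0}]'
python3 - <<'E'
from h import *
p,D=get_image("top");np.savez('pics/t3.npz',p=p,d=D)
hsv=cv2.cvtColor(p,cv2.COLOR_RGB2HSV);H,S,V=[hsv[:,:,i].astype(int) for i in range(3)]
b,c,a=blob((H<12)&(S>170)&(V>100),(123,174))
q=cast("top",c,137)[0];v=q[:2]-PH;cs,sn=np.cos(PA),np.sin(PA);print(c,a,q,"ph frame",cs*v[0]+sn*v[1],-sn*v[0]+cs*v[1])
p,D=get_image("wrist");cv2.imwrite('pics/w3.png',p[:,:,::-1])
# cell target: yaw
shift([485.9,-377,200],-16.9)
E
```

```text
time: 5.2
ee_pos: [468.8, 225.8, 234.2]
eef_rot: [2.481, 1.923, 0.006]
ft_force: [0.6, 0.1, 0.3]
opening: 0.418
grip_force: 0.0
[369.33333333 220.58333333] 36 [ 480.36651517 -363.94832556  137.        ] ph frame -12.925023876767114 -546.1200127364212
shift [-581.9  166.9   31.9] twist 0.042 t 5.3 tcp [469.6 228.2 232.1] op 0.5941296985148555 ft [ 0.4  0.1 -1.5]
```

The arm hides the drawer here, so I'll recheck it from over the rack. Moving above the cell now.

```bash
python3 -m pendant '[{"fingers":60,"dx":-582,"dy":167,"dz":0,"twist":0.042},{"fingers":60,"dx":-582,"dy":167,"dz":0,"twist":0.042},{"fingers":60,"dx":-582,"dy":167,"dz":0,"twist":0.042},{"fingers":60,"dx":-582,"dy":167,"dz":0,"twist":0.042},{"fingers":60,"dx":-582,"dy":167,"dz":0,"twist":0.042},{"fingers":60,"dx":-582,"dy":167,"dz":0,"twist":0.042},{"fingers":60,"dx":-582,"dy":167,"dz":0,"twist":0.042},{"fingers":60,"dx":-582,"dy":167,"dz":0,"twist":0.042},{"fingers":60,"dx":-582,"dy":167,"dz":0,"twist":0.042},{"fingers":60,"dx":-582,"dy":167,"dz":0,"twist":0.042},{"fingers":60,"dx":-582,"dy":167,"dz":0,"twist":0.042},{"fingers":60,"dx":-582,"dy":167,"dz":0,"twist":0.042},{"fingers":60,"dx":-582,"dy":167,"dz":0,"twist":0.042},{"fingers":60,"dx":-582,"dy":167,"dz":0,"twist":0.042},{"fingers":60,"dx":-582,"dy":167,"dz":0,"twist":0.042},{"fingers":60,"dx":-582,"dy":167,"dz":0,"twist":0.042},{"fingers":60,"dx":-582,"dy":167,"dz":0,"twist":0.042},{"fingers":60,"dx":-582,"dy":167,"dz":0,"twist":0.042}]'
python3 - <<'E'
from h import *
p,D=get_image("top");np.savez('pics/t4.npz',p=p,d=D)
hsv=cv2.cvtColor(p,cv2.COLOR_RGB2HSV);H,S,V=[hsv[:,:,i].astype(int) for i in range(3)]
b,c,a=blob((H<12)&(S>170)&(V>100),(123,174))
q=cast("top",c,137)[0];v=q[:2]-PH;cs,sn=np.cos(PA),np.sin(PA);print(c,a,q,"ph frame",cs*v[0]+sn*v[1],-sn*v[0]+cs*v[1])
p,D=get_image("wrist");np.savez('pics/w4.npz',p=p,d=D);cv2.imwrite('pics/w4.png',p[:,:,::-1])
# cell by scene camera too (second view)
s=np.load("pics/scene0.npz")["p"];h=cv2.cvtColor(s,cv2.COLOR_RGB2HSV);H,S=h[...,0].astype(int),h[...,1]
b,c,a=blob(((H<6)|(H>174))&(S>150)&(h[...,2]>90),(112,214));print("scene cap",c,a,cast("scene",c,82))
c=camera_info("wrist");print(c["fx"],c["cx"],c["cy"],np.round(c["extrinsics"],2).tolist())
shift([485.9,-377,31],-16.9)
E
```

```text
time: 6.8
ee_pos: [487.1, -375.8, 230.6]
eef_rot: [-2.521, -1.873, 0.0]
ft_force: [0.1, 0.6, 0.2]
opening: 0.703
grip_force: 0.0
[124.37209302 168.97674419] 86 [601.19274476 275.42636599 137.        ] ph frame -54.90079236964894 103.21580855666433
scene cap [112.44186047 213.58139535] 43 [[ 484.12038987 -376.21231975   82.        ]]
297.3186396354542 261.57690024788053 193.38933041709825 [[0.96, -0.28, -0.08, 506.74], [-0.29, -0.92, -0.26, -310.94], [-0.0, 0.27, -0.96, 373.53], [0.0, 0.0, 0.0, 1.0]]
shift [ -2.   -0.6 200.2] twist 0.003 t 6.9 tcp [ 487.  -375.3  231.2] op 0.7025825170924002 ft [-0.1  0.7  0. ]
```

View pics/w4.png

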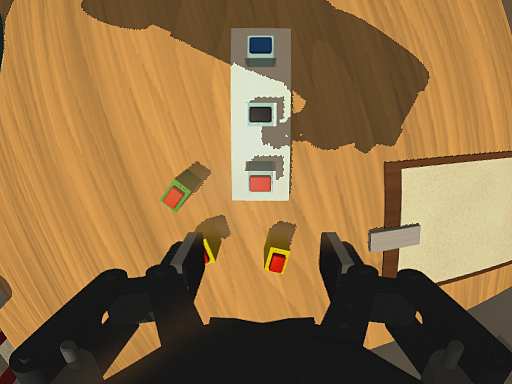

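The wrist view shows the rack upright in the picture, with the caps at blue (260,46), black (260,115) and red (260,183). The decoys are clear of the fingers' path. The drawer front centre is now at x −55 (was −81), which is shut. I'll refine the cell's position from the wrist view.

```bash
python3 - <<'E'
from h import *
p=np.load('pics/w4.npz')['p'];hsv=cv2.cvtColor(p,cv2.COLOR_RGB2HSV);H,S,V=[hsv[:,:,i].astype(int) for i in range(3)]
c=camera_info("wrist");E=np.array(c["extrinsics"])
def fc(uv,z):
    x=(uv[0]-c["cx"]),(uv[1]-c["cy"]);r=np.hypot(*x);t=r/c["fx"]
    d=E[:3,:3]@np.array([np.sin(t)*x[0]/r,np.sin(t)*x[1]/r,np.cos(t)]);o=E[:3,3];return o+d*(z-o[2])/d[2]
P={}
for n,m,near in(("red",((H<6)|(H>174))&(S>120)&(V>90),(260,183)),("blue",(H>100)&(H<125)&(S>120),(260,46)),("black",V<50,(260,115))):
    b,ct,a=blob(m,near);P[n]=fc(ct,82);print(n,ct,a,np.round(P[n],1))
d=P["blue"]-P["red"];print("len",np.hypot(*d[:2]),"yaw",-np.degrees(np.arctan2(d[0],d[1])))
E
```

```text
red [259.93150685 183.5       ] 292 [ 484.7 -377.9   82. ]
blue [260.40366972  44.98165138] 327 [ 525.  -245.6   82. ]
black [260.67948718 113.28205128] 78 [ 505.6 -310.9   82. ]
len 138.33760939122055 yaw -16.915537441951365
```

```bash
python3 -m pendant '[{"fingers":60,"dx":-2.3,"dy":-1.5,"dz":35,"twist":0},{"fingers":60,"dx":-2.3,"dy":-1.5,"dz":70,"twist":0},{"fingers":60,"dx":-2.3,"dy":-1.5,"dz":105,"twist":0},{"fingers":60,"dx":-2.3,"dy":-1.5,"dz":130,"twist":0},{"fingers":60,"dx":-2.3,"dy":-1.5,"dz":150,"twist":0},{"fingers":60,"dx":-2.3,"dy":-1.5,"dz":165,"twist":0},{"fingers":60,"dx":-2.3,"dy":-1.5,"dz":180,"twist":0},{"fingers":60,"dx":-2.3,"dy":-1.5,"dz":192,"twist":0},{"fingers":60,"dx":-2.3,"dy":-1.5,"dz":202,"twist":0},{"fingers":60,"dx":-2.3,"dy":-1.5,"dz":202,"twist":0},{"fingers":60,"dx":-2.3,"dy":-1.5,"dz":202,"twist":0}]'
python3 -c "
from h import *
shift([485,-377,29],-16.9)
p,d=get_image('wrist');cv2.imwrite('pics/w5.png',p[:,:,::-1])"
```

```text
time: 7.82
ee_pos: [484.6, -377.6, 29.5]
eef_rot: [-2.521, -1.874, 0.0]
ft_force: [0.7, 0.3, 0.3]
opening: 0.7
grip_force: 0.0
shift [0.7 0.2 0.5] twist 0.003 t 7.8167 tcp [ 484.6 -377.6   29.5] op 0.7003273127496181 ft [0.7 0.3 0.3]
```

View pics/w5.png

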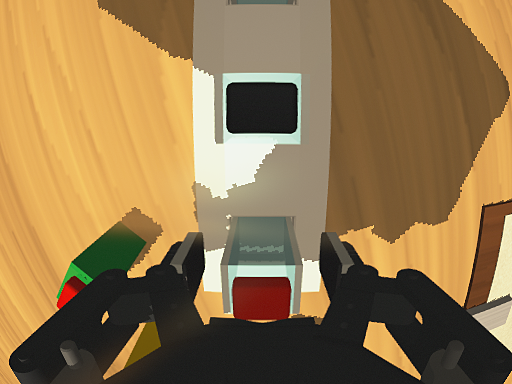

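The cell, with its cap at (262,298), stands between the two pads at (190,265) and (335,265), with the pads facing its frosted sides. Closing.

```bash
python3 -m pendant '[{"fingers":45,"dx":0,"dy":0,"dz":0,"twist":0},{"fingers":36,"dx":0,"dy":0,"dz":0,"twist":0},{"fingers":33,"dx":0,"dy":0,"dz":0,"twist":0},{"fingers":30,"dx":0,"dy":0,"dz":0,"twist":0},{"fingers":25,"dx":0,"dy":0,"dz":0,"twist":0},{"fingers":20,"dx":0,"dy":0,"dz":0,"twist":0},{"fingers":20,"dx":0,"dy":0,"dz":0,"twist":0},{"fingers":20,"dx":0,"dy":0,"dz":0,"twist":0}]' 40
```

```text
time: 8.53
ee_pos: [484.8, -378.4, 29.9]
eef_rot: [2.521, 1.873, 0.0]
ft_force: [-0.4, 1.5, 5.5]
opening: 0.368
grip_force: 39.9
```

The opening is 31.4 mm, which matches the 32 mm cell, at 40 N. Lifting.

```bash
python3 -m pendant '[{"fingers":20,"dx":0,"dy":0,"dz":-5,"twist":0},{"fingers":20,"dx":0,"dy":0,"dz":-12,"twist":0},{"fingers":20,"dx":0,"dy":0,"dz":-22,"twist":0},{"fingers":20,"dx":0,"dy":0,"dz":-40,"twist":0},{"fingers":20,"dx":0,"dy":0,"dz":-60,"twist":0},{"fingers":20,"dx":0,"dy":0,"dz":-85,"twist":0},{"fingers":20,"dx":0,"dy":0,"dz":-110,"twist":0},{"fingers":20,"dx":0,"dy":0,"dz":-135,"twist":0},{"fingers":20,"dx":0,"dy":0,"dz":-160,"twist":0},{"fingers":20,"dx":0,"dy":0,"dz":-180,"twist":0},{"fingers":20,"dx":0,"dy":0,"dz":-190,"twist":0},{"fingers":20,"dx":0,"dy":0,"dz":-190,"twist":0},{"fingers":20,"dx":0,"dy":0,"dz":-190,"twist":0}]'
python3 -c "
from h import *
p,d=get_image('wrist');np.savez('pics/w6.npz',p=p,d=d);cv2.imwrite('pics/w6.png',p[:,:,::-1])
shift([*PH,219],-14.4)"
```

```text
time: 9.62
ee_pos: [484.6, -378.3, 219.8]
eef_rot: [2.521, 1.873, 0.0]
ft_force: [-0.8, 0.1, -0.7]
opening: 0.375
grip_force: 39.7
shift [ 5.585e+02 -1.770e+01  1.000e-01] twist -0.042 t 9.6667 tcp [ 484.3 -378.   219. ] op 0.3706553507964908 ft [-0.1  0.  -1.7]
```

View pics/w6.png

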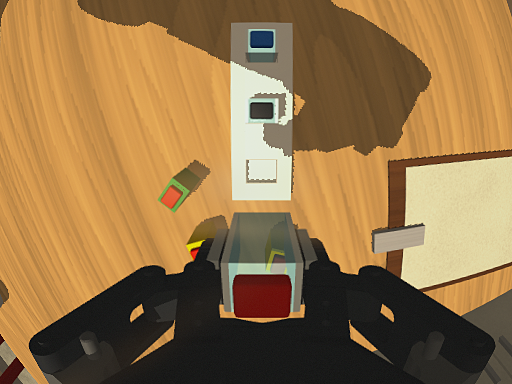

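The cell is out of the rack (empty pocket at (261,170)), upright in the pads, and the blue and black cells are in place. Carrying it over the gap.

```bash
python3 -m pendant '[{"fingers":20,"dx":15,"dy":0,"dz":0,"twist":0},{"fingers":20,"dx":40,"dy":-1,"dz":0,"twist":0},{"fingers":20,"dx":70,"dy":-2,"dz":0,"twist":0},{"fingers":20,"dx":105,"dy":-3,"dz":0,"twist":-0.01},{"fingers":20,"dx":140,"dy":-4,"dz":0,"twist":-0.01},{"fingers":20,"dx":175,"dy":-5,"dz":0,"twist":-0.01},{"fingers":20,"dx":210,"dy":-6,"dz":0,"twist":-0.02},{"fingers":20,"dx":245,"dy":-7,"dz":0,"twist":-0.02},{"fingers":20,"dx":280,"dy":-8,"dz":0,"twist":-0.02},{"fingers":20,"dx":315,"dy":-9,"dz":0,"twist":-0.03},{"fingers":20,"dx":350,"dy":-10,"dz":0,"twist":-0.03},{"fingers":20,"dx":385,"dy":-12,"dz":0,"twist":-0.03},{"fingers":20,"dx":420,"dy":-13,"dz":0,"twist":-0.04},{"fingers":20,"dx":455,"dy":-14,"dz":0,"twist":-0.042},{"fingers":20,"dx":490,"dy":-16,"dz":0,"twist":-0.042},{"fingers":20,"dx":520,"dy":-17,"dz":0,"twist":-0.042},{"fingers":20,"dx":542,"dy":-18,"dz":0,"twist":-0.042},{"fingers":20,"dx":554,"dy":-18,"dz":0,"twist":-0.042},{"fingers":20,"dx":558,"dy":-18,"dz":0,"twist":-0.042},{"fingers":20,"dx":558,"dy":-18,"dz":0,"twist":-0.042}]'
python3 -c "
from h import *
p,d=get_image('wrist');np.savez('pics/w7.npz',p=p,d=d);cv2.imwrite('pics/w7.png',p[:,:,::-1])
shift([*PH,103],-14.4);c=camera_info('wrist');np.save('pics/w7E.npy',c['extrinsics'])"
```

```text
time: 11.33
ee_pos: [628.1, 161.7, 218.6]
eef_rot: [-2.481, -1.927, 0.002]
ft_force: [0.1, 0.4, -0.3]
opening: 0.367
grip_force: 39.7
shift [  1.2   0.4 115.9] twist 0.0 t 11.3833 tcp [628.1 160.8 218.9] op 0.37196576762745104 ft [-0.   0.1 -1.4]
```

View pics/w7.png

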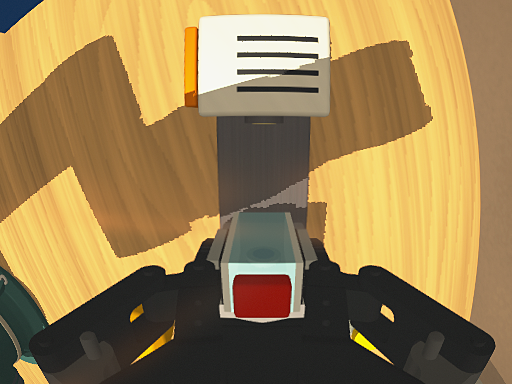

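The wrist view shows the cell (263,265) square to and in line with the lamp housing (264,65), and the orange drawer shut at (191,66). Lowering into the beam.

```bash
python3 -m pendant '[{"fingers":20,"dx":1,"dy":1,"dz":10,"twist":0},{"fingers":20,"dx":1,"dy":1,"dz":25,"twist":0},{"fingers":20,"dx":1,"dy":1,"dz":45,"twist":0},{"fingers":20,"dx":1,"dy":1,"dz":65,"twist":0},{"fingers":20,"dx":1,"dy":1,"dz":83,"twist":0},{"fingers":20,"dx":1,"dy":1,"dz":97,"twist":0},{"fingers":20,"dx":1,"dy":1,"dz":107,"twist":0},{"fingers":20,"dx":1,"dy":1,"dz":113,"twist":0},{"fingers":20,"dx":1,"dy":1,"dz":116,"twist":0},{"fingers":20,"dx":1,"dy":1,"dz":116,"twist":0},{"fingers":20,"dx":1,"dy":1,"dz":116,"twist":0},{"fingers":20,"dx":1,"dy":1,"dz":116,"twist":0}]'
python3 - <<'E'
from h import *
shift([*PH,103],-14.4)
p,d=get_image('scene');h=cv2.cvtColor(p,cv2.COLOR_RGB2HSV);H,S,V=[h[...,i].astype(int) for i in range(3)]
cv2.imwrite('pics/s8.png',cv2.resize(p[130:290,270:460,::-1],None,fx=3,fy=3))
p,d=get_image('wrist');h=cv2.cvtColor(p,cv2.COLOR_RGB2HSV);H,S,V=[h[...,i].astype(int) for i in range(3)]
b,c,a=blob(((H<6)|(H>174))&(S>150)&(V>60),(262,297));print("cap",c,rect(b))
cv2.imwrite('pics/w8.png',p[:,:,::-1])
E
python3 -c "
import cv2,numpy as np
a=cv2.imread('pics/w8.png');b=cv2.resize(cv2.imread('pics/s8.png'),(285,240));b=cv2.copyMakeBorder(b,0,144,0,0,0)
cv2.imwrite('pics/c8.png',np.hstack([a,b]))"
```

```text
time: 12.38
ee_pos: [630.1, 161.9, 104.1]
eef_rot: [2.482, 1.925, 0.002]
ft_force: [-0.7, -0.1, -1.0]
opening: 0.375
grip_force: 39.7
shift [-0.5 -1.3  1.1] twist 0.0 t 12.3833 tcp [630.1 161.9 104.1] op 0.3752994349706505 ft [-0.7 -0.1 -1. ]
cap [261.52404643 295.8814262 ] ((261.5, 295.9999694824219), (56.99999237060547, 41.99999237060547), -0.0)
```

View pics/c8.png

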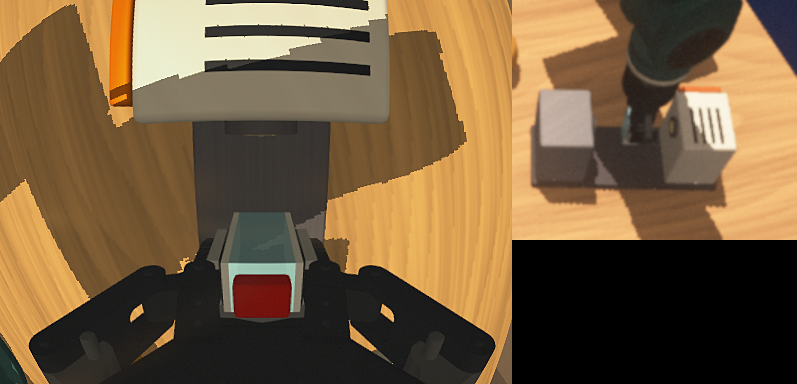

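The cell, at column 261.5, lines up with the lens ring (225–298, centre 261.5). It is square, clear of the photometer and still, and the drawer is shut. Handing in.

```bash
python3 -c "
from station import *
print(hand_in())"
```

```text
the job is handed in; nothing more can be done
None
```

I pushed the drawer home onto its stop and handed the job in with the red-capped cell held upright in the beam by its frosted faces; the hand-in gave no verdict.

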